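# Put the scraper away and seat the drawer

## Task

Put the scraper back in the empty slot of the open top drawer's rack, on edge with its blade down in the blade slot and its handle in the saddle, and let go of it. Then push the drawer home until it has clicked past its catch and stays seated, without slamming or forcing it and without disturbing the other things on the bench.

Things in the scene. Friction and masses are not known exactly. Their poses are not given: they have to be found in the camera images.
- scraper: flat hand scraper, 160 mm long, 70 to 140 g, standing on edge in the bench rest. Origin: underside, where handle meets blade. +x along the blade, +z up, y across its thickness. Light wooden slab handle: x -80 to 0, 12 mm thick, 22 mm tall (z 0 to 22). Bare steel blade: x 0 to +80, 4 mm thick, 16 mm tall (z 0 to 16).
- grip (a point): a good place to grip the scraper: on its handle, 22 mm behind the blade and 11 mm above the tool's underside. Both in the rest and in the drawer the front 50 mm of the handle has free room for fingers: at least 30 mm on either side and 6 mm below its underside. Centre of mass: about 12 mm nearer the blade.
- rest: fixed dark wooden bench rest, 170 mm long (x), 44 mm wide (y): a 12 mm base and two notched uprights, at x -65 (12 long) and x +50 (30 long), that carry the scraper on edge with its underside 30 mm above the bench; notch cheeks rise 8 mm higher. Origin: centre of the underside; the scraper's origin stands 30 mm above it, axes parallel.
- chest: fixed bench-top drawer chest, grey, 300 mm deep (x), 340 wide (y), 155 high; spools and a pad up to 42 mm tall stand on the rear of its top. Origin: under the middle of the carcass's front edge. Its front looks to -x; drawers pull out along -x. The shallow top drawer is open; the deeper lower one is shut and not needed. The chest's top plate ends 145 mm above the bench underneath.
- slot (a point): the empty place of the wooden rack in the top drawer, next to the drawer front; moves with the drawer. The scraper's origin belongs at this point, blade towards -y, handle towards +y. Axes as the chest's: x to the back, y along the slot, z up. It is the slot floor, 102 mm above the bench. The inner face of the drawer front is 50 mm towards -x and rises 48 mm above the slot floor.
- blade_block (a point): middle of the blade slot in the empty place, on the slot floor: 50 mm long along y, 6.4 mm wide, 11 mm deep, open at both ends, the mouth bevelled 3 mm on each side. Axes as slot, 40 mm from it towards -y. Two like tools (dark wooden and red handles, fixed) fill the places 42 and 84 mm towards +x; they rise 22 mm above the slot floor.
- saddle (a point): middle of the handle saddle in the empty place, on its floor: 14 mm long along y, 15 mm wide, 11 mm deep, mouth bevelled 3 mm. Axes as slot, 65 mm from it towards +y. Between saddle and blade block there is no rack, only the tray floor 6 mm below.
- pull (a point): middle of the steel bar handle of the top drawer: a round bar 100 mm long along y, 35 mm out from the front's outer face, 124 mm above the bench. Axes as the chest's. The front is 336 mm wide and spans 78 to 150 mm above the bench. The lower drawer has a like bar about 55 mm above the bench.
- drawer (a joint): how far the top drawer stands out, m (0.115 to 0.15 at the start). Pushed in it drags about 1 N; from 10 mm before its seat a ball catch resists, peak 9 to 12 N; 5 mm before the seat it snaps over and draws it home on a rubber buffer, hard 1.5 mm further. Stopped earlier it stays out. Catch and buffer are set by hand in slotted holes: the reading at the seat may be 2 to 19 mm.
- buffer (a joint): squeeze of the small rubber buffer that sticks out of the carcass under the top drawer's tray and meets the back of the drawer front, m: 0 while the drawer is out, 3 to 4 mm when it is seated at its catch, 5 mm when it is pushed hard; about 2 N per mm.
- plate: black saucer-shaped plate, 120 mm across, 13 mm high, with a gold inlaid face; bystander, origin near the middle of its underside
- dish: dark steel dish, 90 mm across, 22 mm high; bystander, origin near the middle of its underside
- hammer: chasing hammer, 240 mm long, lying on its side; bystander, origin near the middle of its underside
- graver_a: small graver, 110 mm long, light wooden grip; bystander, origin near the middle of its underside
- graver_b: small graver, 110 mm long, dark wooden grip; bystander, origin near the middle of its underside
- jar: amber glass jar with cork lid, 52 mm across, 65 mm high; bystander, origin near the middle of its underside
- bench_block: square steel bench block, 75 x 75 x 22 mm; bystander, origin near the middle of its underside

How it is judged:
By the outcome, as a careful person would: the job done as asked, in the order asked, and still so for the second after the job is handed in, with the robot touching nothing.
It also fails if it takes over 56 s, if anything falls off the work surface, if the arm or the gripper's body presses on something with over 40 N, if the wrist force passes 120 N, or if a joint passes its speed limit or range.

## Robot

A 6-joint arm with a two-finger parallel gripper is mounted at the origin on the work surface. World frame = base frame: x ahead of the robot, y to its left, z up, the work surface at z = 0. Lengths are in m, angles in rad, forces in N, time in s.
With the tool pointing down it reaches from about 0.25 to 0.725 m from the base axis. Payload 4 kg.
Tool frame: the origin (TCP) lies at the very end of the fingers, on their centre line; the grasp point (between the pads) lies 19 mm behind it; z points along the fingers, y is the line along which they close (so a half turn about z gives the same grasp; the last joint's range is limited). The gripper opens to 85 mm and grips with 20 to 120 N. Pads are 22 mm wide; open, the fingers measure 114 mm over their backs; the gripper's body (76 mm by 85 mm) begins 54 mm behind the grasp point. The pads swing forward as they close: fully open they stand 13 mm farther back than shut.
Start: joints at [-1.326, 0.241, 0.005, 1.335, 0, 1.571], TCP at [0.121, -0.485, 0.231] pointing down, gripper open.
Joint ranges: [-2.72, 2.72], [-1.05, 1.87], [-1.09, 1.28], [-1.99, 2.15], [-1.42, 1.44], [-3.14, 3.14]. Speed limits (rad/s): [2.79, 2.79, 3.14, 3.14, 3.14, 3.14].

## Interface

Orientations are given as a unit quaternion [x, y, z, w].
In Python, from workcell import * gives the robot as it stands. The module is installed in compiled form; this text tells all that it offers.
- The arm moves only by the tool send_rows, never from a script. Its argument "steps" is text: rows parted by semicolons, each of 7 numbers parted by spaces: the opening, from -1 (shut) to 1 (fully open), then the shift along the world's x, y, z in m, then the turn, a rotation vector about the world's x, y, z in rad. A call has exactly 5 rows; each row shifts and turns the commanded pose from where the row before left it; what a row does not reach is not made up. A row lasts 1/12 s, in which the tool goes at most 41.7 mm and 7.16 degrees, less where a joint would pass 70% of its speed; a pose out of reach is approached as far as the arm can. A call is refused whole if a number of a shift passes 0.0417 or a number of a turn 0.125, either way. A call with a gripper value outside its range is refused whole. The fingers move at their own pace and stop on an object; the grip force is fixed at half the most. Time passes only in rows, so rows that do not move let the fingers close, or fill a call up. It gives the time, the measured TCP pose, the force, the opening and the grip force at its end, in the units of the state.
- get_obs(): the state, without advancing time (a new reading comes with each control period).
- camera(name): name is "scene" or "side" or "wrist"; returns a dict with "frame" (480x640x3 uint8, red, green, blue), "range_z" (480x640 float32, m along the optical axis (not along the pixel's ray), 0 where there is no reading), "camera_matrix" (3x3 intrinsics, pixels), "k1" (the pictures are not rectified: a ray, as slopes to the right and down, at radius r is drawn at 1 + k1 r^2 times it, then the intrinsics apply), "extrinsics" (4x4, takes a point from world to camera coordinates); the wrist camera has in their place "T_tool_cam" (4x4, takes a point from camera to tool coordinates, whose origin is the TCP and whose axes are the flange's). Camera axes: x right, y down, z forward; pixel columns grow to the right and rows downward; lengths in m; the calibration is good to about 2 mm. A picture is of the moment at which its call begins: read the wrist's pose just before it.
- job_done(): hands the job in; it is judged then, once.
The state is a dict: "clock": time; "joint_pos": joint angles; "joint_vel": joint speeds; "tau": joint torques, N m; "eef_pos": TCP position; "tool_rot": TCP orientation; "ft_force": force on the tool from outside, world axes, zero at the start; "ft_torque": the same for the moment, N m; "grip_width": finger opening in m; "grasp_force": force on a finger pad.
Only numpy, scipy, OpenCV 4.12 (cv2) and the standard library are available. Lean on these libraries where they do the work, as an engineer would, in place of code of your own. Each camera call takes 0.05 s, during which the arm holds its last target. There are 200 camera calls.

## Working session

There is one attempt and no reset: what is moved stays moved. The work goes in short steps, Python scripts to look and compute and a tool call to move; the robot and the scene stay as the last step left them, time stands still between calls to the robot, and variables do not carry over. Pictures are saved under pics/ and viewed, at most 11 in all, crops included, and the job is handed in when it is done.

Besides the shell and the picture viewer there is one more tool, called after "Request:" as a command line: name --argument value ..., lists and objects as JSON in quotes. send_rows: Moves the arm, as the interface text tells. Its arguments: {"type":"object","properties":{"steps":{"type":"string"}},"required":["steps"]}

```bash
mkdir -p pics
cat > h.py <<'E'
from workcell import *
import numpy as np, cv2
from scipy.spatial.transform import Rotation as R
def cam(n):
    o=get_obs(); c=camera(n)
    if n=="wrist":
        T=np.eye(4);T[:3,:3]=R.from_quat(o["tool_rot"]).as_matrix();T[:3,3]=o["eef_pos"]
        c["W"]=T@np.array(c["T_tool_cam"])
    else: c["W"]=np.linalg.inv(np.array(c["extrinsics"]))
    return c
def slopes(c,uv):
    K=np.array(c["camera_matrix"]); d=(np.asarray(uv,float).reshape(-1,2)-K[[0,1],2])/K[[0,1],[0,1]]
    s=d.copy()
    for _ in range(20): s=d/(1+c["k1"]*(s**2).sum(1,keepdims=True))
    return s
def onplane(c,uv,z):
    s=slopes(c,uv); r=np.c_[s,np.ones(len(s))]@c["W"][:3,:3].T; o=c["W"][:3,3]
    return o+r*((z-o[2])/r[:,2])[:,None]
def cloud(c):
    v,u=np.mgrid[:480,:640]; s=slopes(c,np.c_[u.ravel(),v.ravel()]); z=c["range_z"].ravel()
    P=np.c_[s*z[:,None],z]@c["W"][:3,:3].T+c["W"][:3,3]; P[z==0]=np.nan
    return P.reshape(480,640,3)
def save(c,n,crop=None,f=1):
    im=c["frame"][:,:,::-1]
    if crop: im=im[crop[1]:crop[3],crop[0]:crop[2]]
    cv2.imwrite("pics/"+n,cv2.resize(im,None,fx=f,fy=f))
E
python3 - <<'E'
from h import *
import pickle
for n in("scene","side"):
    c=cam(n); save(c,n+".png"); pickle.dump(c,open(n+".pkl","wb")); print(n,c["W"].round(3).tolist(),c["k1"])
print(get_obs())
E
```

```text
scene [[-0.432, 0.766, -0.475, 1.096], [0.902, 0.361, -0.237, 0.275], [-0.01, -0.531, -0.847, 1.025], [0.0, 0.0, 0.0, 1.0]] -0.11015466665045068
side [[-0.743, -0.512, 0.432, -0.099], [-0.67, 0.569, -0.478, 0.74], [-0.001, -0.644, -0.765, 1.297], [0.0, 0.0, 0.0, 1.0]] -0.011258774791212154
{'clock': 0.1, 'joint_pos': array([-1.32596583e+00,  2.41341880e-01,  3.83995858e-03,  1.33519435e+00,
        6.45557331e-06,  1.57078228e+00]), 'joint_vel': array([ 6.03709073e-04,  6.88108760e-05,  4.07682173e-03, -9.30170221e-04,
       -5.63045384e-06, -1.93115558e-03]), 'tau': array([-2.22736485e-04, -3.73136938e+01,  2.53010505e+01,  1.08609776e-02,
       -5.55840097e-05,  1.32683061e-05]), 'eef_pos': array([ 0.121059  , -0.48453303,  0.23049261]), 'tool_rot': array([ 9.92515301e-01,  1.22116646e-01, -1.12790335e-04, -9.43255961e-04]), 'ft_force': array([-0.25444329, -0.75435488, -0.41505327]), 'ft_torque': array([ 0.00474993, -0.02502363,  0.05435401]), 'grasp_force': 0.0, 'grip_width': 0.0854458716803641}
```

View pics/scene.png

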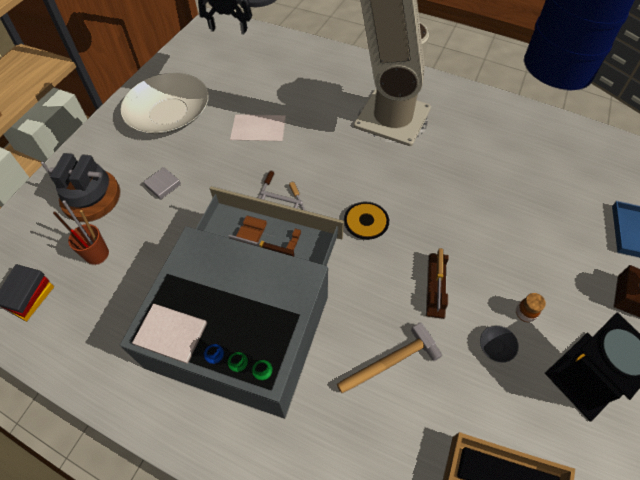

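View pics/side.png

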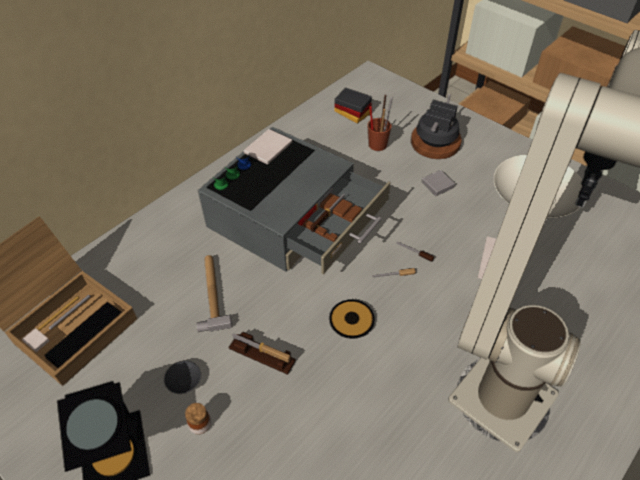

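The scene view shows the chest at (230,320), the drawer front's rim from (212,190) to (340,235) and the rest with the scraper at (437,285), handle towards the robot. The side view shows the rest at (262,352) and the drawer front from (325,262) to (388,185).

Run:
```python
from h import *
import pickle
for n,cb,rb in(("scene",(100,170,360,420),(415,240,460,325)),("side",(190,120,400,280),(222,325,302,380))):
    c=pickle.load(open(n+".pkl","rb")); P=cloud(c)
    hsv=cv2.cvtColor(c["frame"],cv2.COLOR_RGB2HSV)
    print(n,"table z",np.nanmedian(P[200:260,360:420,2] if n=="scene" else P[270:300,270:330,2]))
    sub=P[cb[1]:cb[3],cb[0]:cb[2]].reshape(-1,3)
    z=sub[:,2]; h,e=np.histogram(z[z>0.1],bins=np.arange(.1,.2,.005)); print(dict(zip(e.round(3),h)))
    m=(z>.15)&(z<.162); r=cv2.minAreaRect(sub[m][:,:2].astype(np.float32)*1000); print("top rect",r, cv2.boxPoints(r).round(0).tolist())
    # rest & scraper
    sub=P[rb[1]:rb[3],rb[0]:rb[2]].reshape(-1,3); hs=hsv[rb[1]:rb[3],rb[0]:rb[2]].reshape(-1,3)
    m=(sub[:,2]>.006)&(sub[:,2]<.08); q=sub[m]
    r=cv2.minAreaRect(q[:,:2].astype(np.float32)*1000); print("rest rect",r)
    m=(sub[:,2]>.042)&(sub[:,2]<.056); q=sub[m]; print("scr top n",m.sum(), "z", np.percentile(q[:,2],[5,50,95]).round(4))
    r=cv2.minAreaRect(q[:,:2].astype(np.float32)*1000); print("scr rect",r)
    m2=m&(hs[:,1]>100)&(hs[:,2]>110);print("handle",m2.sum(),sub[m2].mean(0) if m2.any() else 0)
    m3=m&(hs[:,1]<70);print("blade",m3.sum(),sub[m3].mean(0) if m3.any() else 0)
c=pickle.load(open("scene.pkl","rb"));save(c,"s1.png",(200,160,460,340),3)
```

```text
scene table z 0.0009065053905968901
{np.float64(0.1): np.int64(409), np.float64(0.105): np.int64(397), np.float64(0.11): np.int64(834), np.float64(0.115): np.int64(492), np.float64(0.12): np.int64(507), np.float64(0.125): np.int64(527), np.float64(0.13): np.int64(443), np.float64(0.135): np.int64(303), np.float64(0.14): np.int64(325), np.float64(0.145): np.int64(472), np.float64(0.15): np.int64(6417), np.float64(0.155): np.int64(11989), np.float64(0.16): np.int64(1061), np.float64(0.165): np.int64(1498), np.float64(0.17): np.int64(1241), np.float64(0.175): np.int64(28), np.float64(0.18): np.int64(32), np.float64(0.185): np.int64(35), np.float64(0.19): np.int64(34)}
top rect ((758.7308349609375, -81.64994812011719), (427.60540771484375, 341.7361755371094), 7.572735786437988) [[524.0, 60.0], [569.0, -279.0], [993.0, -223.0], [948.0, 116.0]]
rest rect ((511.9124450683594, 297.27508544921875), (238.59158325195312, 90.34333801269531), 17.75505828857422)
scr top n 230 z [0.043  0.0497 0.054 ]
scr rect ((511.1055908203125, 303.44757080078125), (158.72698974609375, 13.136519432067871), 18.49
[... 586 characters left out ...]
64(0.165): np.int64(522), np.float64(0.17): np.int64(388), np.float64(0.175): np.int64(63), np.float64(0.18): np.int64(34), np.float64(0.185): np.int64(14), np.float64(0.19): np.int64(26)}
top rect ((756.521484375, -78.08615112304688), (431.48431396484375, 345.8583984375), 7.245918273925781) [[521.0, 66.0], [564.0, -277.0], [992.0, -222.0], [949.0, 121.0]]
rest rect ((516.754150390625, 303.69012451171875), (204.6171875, 154.64820861816406), 42.31453323364258)
scr top n 249 z [0.0427 0.0485 0.0547]
scr rect ((507.7328186035156, 311.8095397949219), (160.2340545654297, 34.61479949951172), 18.0178279876709)
handle 168 [0.47072239 0.296787   0.04996155]
blade 59 [0.54978735 0.31835375 0.0455397 ]
```

View pics/s1.png

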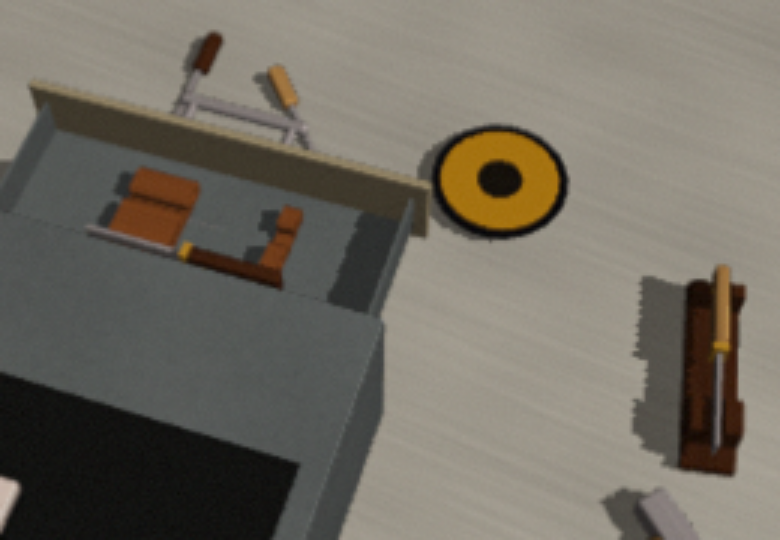

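Chest yaw is about 7.5°, with the front outer face near (0.546,-0.11). The scraper is centred near (0.510,0.305), yaw about 17°. The gravers lie under the pull at bench level. I'm moving over the scraper with a half turn, which keeps joint 6 in range.

Request:
send_rows --steps "1 0.014 0.031 0 0 0 0.125;1 0.014 0.031 0 0 0 0.125;1 0.014 0.031 0 0 0 0.125;1 0.014 0.031 0 0 0 0.125;1 0.014 0.031 0 0 0 0.125"

```text
clock: 0.52
eef_pos: [0.1912, -0.3283, 0.2308]
tool_rot: [0.906, 0.424, 0.0, -0.001]
ft_force: [1.2, -0.2, 0.4]
grip_width: 0.0851
grasp_force: 0.0
```

Request:
send_rows --steps "1 0.014 0.031 0 0 0 0.125;1 0.014 0.031 0 0 0 0.125;1 0.014 0.031 0 0 0 0.125;1 0.014 0.031 0 0 0 0.125;1 0.014 0.031 0 0 0 0.125"

```text
clock: 0.93
eef_pos: [0.2611, -0.1735, 0.2311]
tool_rot: [0.732, 0.682, 0.0, -0.0]
ft_force: [0.2, 0.5, -0.4]
grip_width: 0.0853
grasp_force: 0.0
```

Request:
send_rows --steps "1 0.014 0.031 0 0 0 0.125;1 0.014 0.031 0 0 0 0.125;1 0.014 0.031 0 0 0 0.125;1 0.014 0.031 0 0 0 0.125;1 0.014 0.031 0 0 0 0.125"

```text
clock: 1.35
eef_pos: [0.3312, -0.0184, 0.2312]
tool_rot: [0.486, 0.874, -0.0, 0.0]
ft_force: [1.3, -0.4, -0.2]
grip_width: 0.0851
grasp_force: 0.0
```

Request:
send_rows --steps "1 0.014 0.031 0 0 0 0.125;1 0.014 0.031 0 0 0 0.125;1 0.014 0.031 0 0 0 0.125;1 0.014 0.031 0 0 0 0.125;1 0.014 0.031 0 0 0 0.125"

```text
clock: 1.77
eef_pos: [0.4012, 0.1367, 0.231]
tool_rot: [0.194, 0.981, -0.0, -0.0]
ft_force: [0.4, -0.7, -0.4]
grip_width: 0.0856
grasp_force: 0.0
```

Request:
send_rows --steps "1 0.014 0.031 0 0 0 0.125;1 0.014 0.031 0 0 0 0.125;1 0.014 0.031 0 0 0 0.125;1 0.014 0.031 0 0 0 0.125;1 0.014 0.031 0 0 0 0.125"

```text
clock: 2.18
eef_pos: [0.4712, 0.2914, 0.2306]
tool_rot: [-0.117, 0.993, -0.0, -0.001]
ft_force: [1.2, 0.4, -0.6]
grip_width: 0.0852
grasp_force: 0.0
```

Request:
send_rows --steps "1 0 0 0 0 0 0.05;1 0 0 0 0 0 0;1 0 0 0 0 0 0;1 0 0 0 0 0 0;1 0 0 0 0 0 0"

```text
clock: 2.6
eef_pos: [0.4708, 0.2889, 0.2316]
tool_rot: [-0.138, 0.99, -0.0, -0.0]
ft_force: [0.5, -0.5, 0.3]
grip_width: 0.0858
grasp_force: 0.0
```

Run:
```python
from h import *
import pickle
c=cam("wrist"); save(c,"w1.png"); pickle.dump(c,open("w1.pkl","wb"))
print(np.array(c["T_tool_cam"]).round(3).tolist(),c["k1"],get_obs()["eef_pos"],R.from_quat(get_obs()["tool_rot"]).as_matrix()[:,0],get_obs()["joint_pos"])
print(onplane(c,[[320,240]],.05))
```

```text
[[-0.0, -0.955, -0.297, 0.076], [1.0, 0.0, -0.0, 0.001], [0.0, -0.297, 0.955, -0.142], [0.0, 0.0, 0.0, 1.0]] -0.02298253646595735 [0.47097094 0.28896242 0.23172906] [-9.62046955e-01 -2.72883845e-01 -2.52027650e-04] [ 5.50349086e-01  3.45286905e-01  1.49602739e-01  1.37486504e+00
 -5.21925979e-05  2.73959692e-01]
[[0.49772479 0.29771055 0.05      ]]
```

View pics/w1.png

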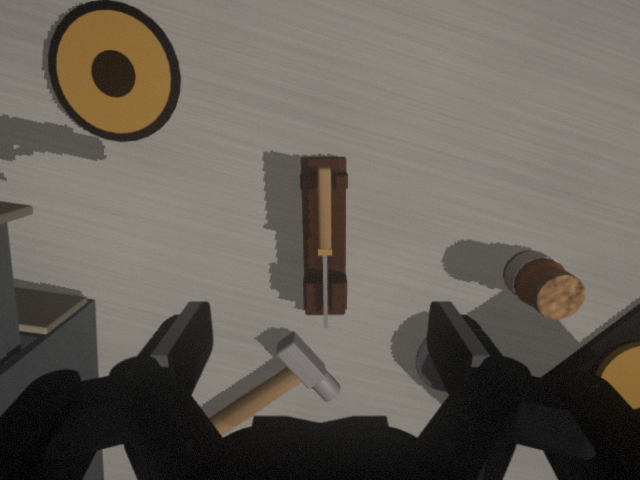

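The wrist view shows the scraper nearly aligned with the tool. The handle runs from (324,167) to (324,250), the ferrule is at (325,252), and the blade tip is at (325,327).

Run:
```python
from h import *
import pickle
c=pickle.load(open("w1.pkl","rb"))
hsv=cv2.cvtColor(c["frame"],cv2.COLOR_RGB2HSV)
roi=np.zeros((480,640),bool); roi[155:335,298:352]=1
H,S,V=cv2.split(hsv)
hm=roi&(H>8)&(H<30)&(S>80)&(V>95)
n,l,st,ce=cv2.connectedComponentsWithStats(hm.astype(np.uint8)); i=1+st[1:,4].argmax(); print(st[i])
v,u=np.where(l==i); 
rows=np.arange(175,245); mid=np.array([u[v==r].mean() for r in rows]); w=np.array([np.ptp(u[v==r])+1 for r in rows])
P=onplane(c,np.c_[mid,rows],.052)
d=np.polyfit(P[:,0],P[:,1],1); print("handle yaw",np.degrees(np.arctan(d[0])),"w px",np.median(w))
bm=roi&(S<70)&(V>90); bm[:258]=0;bm[300:]=0;bm[:,:318]=0;bm[:,332:]=0
v2,u2=np.where(bm); Q=onplane(c,np.c_[u2,v2],.046); e=np.polyfit(Q[:,0],Q[:,1],1); print("blade yaw",np.degrees(np.arctan(e[0])),len(Q),"lat offs at x=.52",np.polyval(e,.52)-np.polyval(d,.52))
print("handle ends",onplane(c,[[mid[0],v.min()],[mid[-1],v.max()+1]],.052))
print("blade tip",onplane(c,[[325,327]],.046))
for r in (215,228): print(r,onplane(c,[[np.median(mid),r]],.052))
P3=cloud(c); print("z handle",np.nanmedian(P3[180:240,322:328,2]))
```

```text
[ 318  168   14   88 1024]
handle yaw 16.731524181814773 w px 11.5
blade yaw 15.937244255795468 168 lat offs at x=.52 -0.0008378885729390939
handle ends [[0.43351863 0.28350637 0.052     ]
 [0.5107726  0.30620979 0.052     ]]
blade tip [[0.58572021 0.32789696 0.046     ]]
215 [[0.47335135 0.29542739 0.052     ]]
228 [[0.48494117 0.29876653 0.052     ]]
z handle 0.051457261848568525
```

Request:
send_rows --steps "1 0.0036 0.0021 -0.02 0 0 0.002;1 0.0036 0.0021 -0.025 0 0 0.002;1 0.0036 0.0021 -0.025 0 0 0.002;1 0.0036 0.0021 -0.025 0 0 0.002;1 0.0036 0.0021 -0.025 0 0 0.002"

```text
clock: 3.07
eef_pos: [0.4895, 0.2998, 0.1111]
tool_rot: [-0.143, 0.99, 0.0, 0.001]
ft_force: [-0.2, -0.0, -0.1]
grip_width: 0.0853
grasp_force: 0.0
```

Request:
send_rows --steps "1 0 0 -0.025 0 0 0;1 0 0 -0.02 0 0 0;1 0 0 -0.02 0 0 0;1 0 0 -0.013 0 0 0;1 0 0 -0.007 0 0 0"

```text
clock: 3.48
eef_pos: [0.488, 0.2989, 0.0247]
tool_rot: [-0.143, 0.99, -0.001, -0.001]
ft_force: [-0.9, -0.2, 0.1]
grip_width: 0.0855
grasp_force: 0.0
```

Request:
send_rows --steps "0 0 0 0 0 0 0;-0.5 0 0 0 0 0 0;-1 0 0 0 0 0 0;-1 0 0 0 0 0 0;-1 0 0 0 0 0 0"

```text
clock: 3.9
eef_pos: [0.49, 0.3009, 0.0276]
tool_rot: [-0.144, 0.99, 0.0, 0.001]
ft_force: [0.8, 0.0, 0.8]
grip_width: 0.0256
grasp_force: 0.0
```

Request:
send_rows --steps "-1 0 0 0 0 0 0;-1 0 0 0 0 0 0;-1 0 0 0 0 0 0;-1 0 0 0 0 0 0;-1 0 0 0 0 0 0"

```text
clock: 4.32
eef_pos: [0.4899, 0.3007, 0.0273]
tool_rot: [-0.144, 0.99, 0.0, 0.001]
ft_force: [-0.4, -1.2, 5.9]
grip_width: 0.0108
grasp_force: 60.1
```

Request:
send_rows --steps "-1 0 0 0.006 0 0 0;-1 0 0 0.012 0 0 0;-1 0 0 0.018 0 0 0;-1 0 0 0.025 0 0 0;-1 0 0 0.03 0 0 0"

```text
clock: 4.73
eef_pos: [0.4874, 0.2995, 0.1162]
tool_rot: [-0.144, 0.99, -0.001, -0.003]
ft_force: [0.3, 1.0, -1.1]
grip_width: 0.0109
grasp_force: 59.4
```

Request:
send_rows --steps "-1 0 0 0.03 0 0 0;-1 0 0 0.03 0 0 0;-1 0 0 0.03 0 0 0;-1 0 0 0.025 0 0 0;-1 0 0 0.014 0 0 0"

```text
clock: 5.15
eef_pos: [0.4898, 0.301, 0.2499]
tool_rot: [-0.144, 0.99, 0.001, 0.002]
ft_force: [0.8, 0.5, -0.2]
grip_width: 0.011
grasp_force: 59.4
```

Request:
send_rows --steps "-1 0.002 -0.01 0.005 0 0 -0.087;-1 0.002 -0.019 0.005 0 0 -0.087;-1 0.002 -0.019 0 0 0 -0.087;-1 0.002 -0.019 0 0 0 -0.087;-1 0.002 -0.019 0 0 0 -0.087"

```text
clock: 5.57
eef_pos: [0.4987, 0.2137, 0.2561]
tool_rot: [0.075, 0.997, -0.0, -0.001]
ft_force: [0.7, 0.6, -1.0]
grip_width: 0.0106
grasp_force: 59.3
```

Request:
send_rows --steps "-1 0.002 -0.019 0 0 0 -0.087;-1 0.002 -0.019 0 0 0 -0.087;-1 0.002 -0.019 0 0 0 -0.087;-1 0.002 -0.019 0 0 0 -0.087;-1 0.002 -0.019 0 0 0 -0.087"

```text
clock: 5.98
eef_pos: [0.5087, 0.1185, 0.256]
tool_rot: [0.289, 0.957, -0.0, -0.001]
ft_force: [-0.5, 0.2, -0.4]
grip_width: 0.0111
grasp_force: 59.3
```

Request:
send_rows --steps "-1 0.002 -0.019 0 0 0 -0.087;-1 0.002 -0.019 0 0 0 -0.087;-1 0.002 -0.019 0 0 0 -0.087;-1 0.002 -0.019 0 0 0 -0.087;-1 0.002 -0.019 0 0 0 -0.087"

```text
clock: 6.4
eef_pos: [0.5187, 0.0236, 0.256]
tool_rot: [0.489, 0.873, -0.0, -0.001]
ft_force: [0.5, 0.0, -1.1]
grip_width: 0.0108
grasp_force: 59.3
```

Request:
send_rows --steps "-1 0.002 -0.019 0 0 0 -0.087;-1 0.002 -0.019 0 0 0 -0.087;-1 0.002 -0.019 0 0 0 -0.087;-1 0.002 -0.019 0 0 0 -0.087;-1 0.002 -0.019 0 0 0 -0.087"

```text
clock: 6.82
eef_pos: [0.5287, -0.0713, 0.256]
tool_rot: [0.665, 0.747, -0.0, -0.001]
ft_force: [1.2, 0.4, -1.4]
grip_width: 0.0106
grasp_force: 59.3
```

Request:
send_rows --steps "-1 0 0 0 0 0 0;-1 0 0 0 0 0 0;-1 0 0 0 0 0 0;-1 0 0 0 0 0 0;-1 0 0 0 0 0 0"

```text
clock: 7.23
eef_pos: [0.529, -0.0697, 0.2563]
tool_rot: [0.663, 0.749, 0.0, -0.0]
ft_force: [-0.1, -0.4, -0.9]
grip_width: 0.0108
grasp_force: 59.3
```

Run:
```python
from h import *
import pickle
c=cam("wrist"); save(c,"w2.png"); pickle.dump(c,open("w2.pkl","wb"))
o=get_obs();print(o["eef_pos"],R.from_quat(o["tool_rot"]).as_matrix()[:,0],o["joint_pos"],o["ft_force"],o["ft_torque"])
```

```text
[ 0.52911505 -0.06969389  0.25635808] [-1.20420893e-01  9.92722906e-01  2.01515002e-04] [-1.31069140e-01  2.99506171e-01  1.48987253e-01  1.42036706e+00
  1.85013639e-04  1.31901332e+00] [ 0.09280453 -0.39741195 -0.81111177] [-0.00320955 -0.00218821  0.00187937]
```

View pics/w2.png

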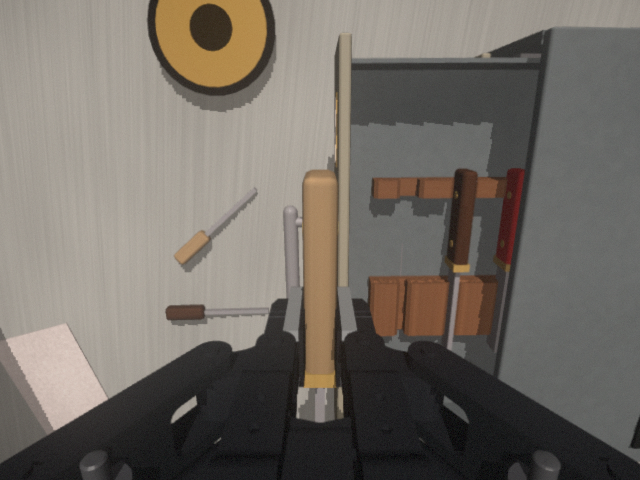

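The wrist view shows the rack. The saddle bar is at row 188 with its empty notch at columns 398–418, and the blade block spans rows 277–335 with its slot near column 403. The dark tool is at column 460. I'll crop in for detail.

Run:
```python
from h import *
import pickle
c=pickle.load(open("w2.pkl","rb"))
save(c,"w2c.png",(330,160,530,350),4)
g=cv2.cvtColor(c["frame"],cv2.COLOR_RGB2GRAY).astype(int)
print("saddle",g[183:194,366:424].mean(0).round().astype(int).tolist())
print("blade",g[290:325,366:424].mean(0).round().astype(int).tolist())
```

```text
saddle [109, 109, 109, 109, 105, 75, 53, 52, 75, 81, 79, 80, 89, 95, 96, 96, 96, 97, 96, 96, 97, 96, 96, 97, 96, 96, 95, 96, 95, 96, 94, 83, 79, 80, 90, 94, 94, 93, 94, 94, 95, 94, 93, 94, 94, 93, 94, 94, 93, 82, 63, 46, 50, 65, 77, 77, 77, 79]
blade [67, 63, 49, 46, 59, 68, 71, 78, 91, 94, 92, 92, 92, 93, 93, 94, 93, 93, 93, 94, 94, 95, 94, 94, 93, 92, 93, 94, 94, 90, 82, 79, 86, 91, 93, 92, 82, 65, 51, 54, 66, 75, 76, 78, 84, 88, 91, 93, 96, 96, 95, 94, 93, 91, 91, 92, 92, 93]
```

View pics/w2c.png

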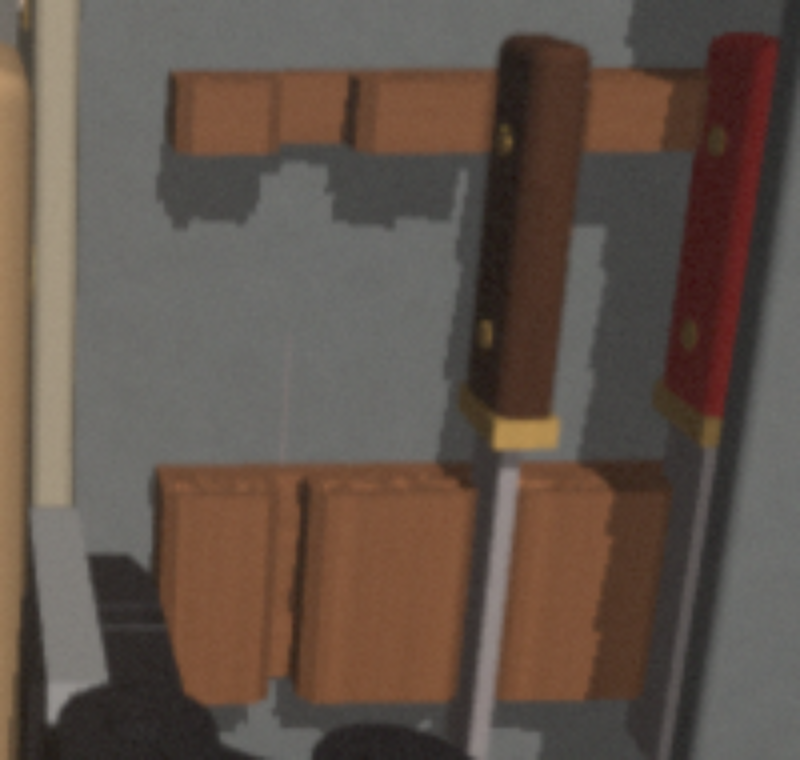

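Run:
```python
from h import *
import pickle
c=pickle.load(open("w2.pkl","rb"))
p=lambda u,v,z=.113: onplane(c,[[u,v]],z)[0]
L,Rr=p(395.5,307),p(410.5,307); sl,sr=p(396.7,188),p(424,188)
print("blade w",np.linalg.norm(Rr-L),"saddle w",np.linalg.norm(sr-sl))
# floors/walls
print("blade len",p(400,282.5)-p(400,335),"sad len",p(410,178)-p(408,197.5))
bm=(L+Rr)/2; sm=(sl+sr)/2
print("blade mid",bm,"saddle mid",sm,"dist(105)",np.linalg.norm(sm-bm),"yaw",np.degrees(np.arctan2(*(sm-bm)[1::-1]))-90)
# drawer front top inner/outer edges at z .150
g=cv2.cvtColor(c["frame"],cv2.COLOR_RGB2HSV)
S,V=g[...,1].astype(int),g[...,2].astype(int)
for a,b in ((60,160),(160,280)):
  E=[]
  for r in range(a,b):
    row=c["frame"][r].astype(int); m=np.where((row[330:365,0]-row[330:365,2]>15)&(row[330:365].mean(1)>125))[0]+330
    if len(m)>3:E.append((r,m.min(),m.max()+1))
  E=np.array(E)
  if len(E)<5: print("few",a);continue
  for k in (1,2):
    Q=onplane(c,np.c_[E[:,k],E[:,0]],.150); f=np.polyfit(Q[:,1],Q[:,0],1); print(a,k,"yaw",np.degrees(np.arctan(-f[0])),"x at y=-.1",np.polyval(f,-.1))
# existing dark tool ferrule & cloud z check
P=cloud(c); print("z block",np.nanmedian(P[290:325,410:435,2]),"z front",np.nanmedian(P[100:250,345:349,2]),"z saddle",np.nanmedian(P[182:192,425:445,2]), "tray", np.nanmedian(P[220:260,380:420,2]))
# scraper held
print("held handle z",np.nanmedian(P[200:260,315:325,2]), "rear end",p(320,171,get_obs()["eef_pos"][2]+.025),"ferrule",p(320,375,get_obs()["eef_pos"][2]+.025))
```

```text
blade w 0.012898656649700057 saddle w 0.021228908458207914
blade len [-0.00937418  0.04962683  0.        ] sad len [-0.00134891  0.01517638  0.        ]
blade mid [ 0.60867734 -0.13644974  0.113     ] saddle mid [ 0.59515325 -0.03461736  0.113     ] dist(105) 0.10272650733218035 yaw 7.565029942385934
60 1 yaw 7.4940723043071715 x at y=-.1 0.5402829242266364
60 2 yaw 7.422151185223408 x at y=-.1 0.55238575952796
160 1 yaw 9.326901755909857 x at y=-.1 0.5443470245521038
160 2 yaw 7.37033724255055 x at y=-.1 0.5524215049412827
z block 0.11254158482672588 z front 0.1493982826086941 z saddle 0.11264007807675386 tray 0.09550432344229076
held handle z 0.2804928685012655 rear end [ 0.52118387 -0.00880879  0.28135808] ferrule [ 0.53035396 -0.08414563  0.28135808]
```

The rack geometry checks out: mouth widths 12.9 and 21.2 mm (nominal 12.4 and 21), 103 mm between blade block and saddle (nominal 105), and 51 mm from the drawer front (nominal 50). TCP target is (0.6014,-0.0792), with +0.009 rad of turn.

Request:
send_rows --steps "-1 0.01 -0.0015 0 0 0 0.002;-1 0.02 -0.002 0 0 0 0.002;-1 0.02 -0.002 0 0 0 0.002;-1 0.015 -0.002 0 0 0 0.002;-1 0.0073 -0.002 0 0 0 0.001"

```text
clock: 7.7
eef_pos: [0.6031, -0.0793, 0.2558]
tool_rot: [0.66, 0.751, 0.0, 0.0]
ft_force: [0.1, 0.2, -0.8]
grip_width: 0.0111
grasp_force: 59.3
```

Request:
send_rows --steps "-1 0 0 -0.015 0 0 0;-1 0 0 -0.03 0 0 0;-1 0 0 -0.03 0 0 0;-1 0 0 -0.03 0 0 0;-1 0 0 -0.02 0 0 0"

```text
clock: 8.12
eef_pos: [0.5999, -0.0791, 0.1282]
tool_rot: [0.66, 0.751, -0.001, -0.002]
ft_force: [-0.3, -0.3, -1.3]
grip_width: 0.0105
grasp_force: 59.3
```

Request:
send_rows --steps "-1 0 0 -0.008 0 0 0;-1 0 0 -0.003 0 0 0;-1 0 0 0 0 0 0;-1 0 0 0 0 0 0;-1 0 0 0 0 0 0"

```text
clock: 8.53
eef_pos: [0.6029, -0.0802, 0.1224]
tool_rot: [0.66, 0.751, 0.001, 0.002]
ft_force: [-0.0, -0.7, -0.6]
grip_width: 0.0106
grasp_force: 59.3
```

Run:
```python
from h import *
import pickle
c=cam("wrist"); save(c,"w3.png",(180,130,480,480),1.6); pickle.dump(c,open("w3.pkl","wb"))
o=get_obs();x=R.from_quat(o["tool_rot"]).as_matrix()[:,0];print(o["eef_pos"],np.degrees(np.arctan2(x[1],x[0]))-90,o["ft_force"])
```

```text
[ 0.60281011 -0.08019418  0.12231212] 7.339522807450763 [ 0.0873005   0.26816956 -1.26038415]
```

View pics/w3.png

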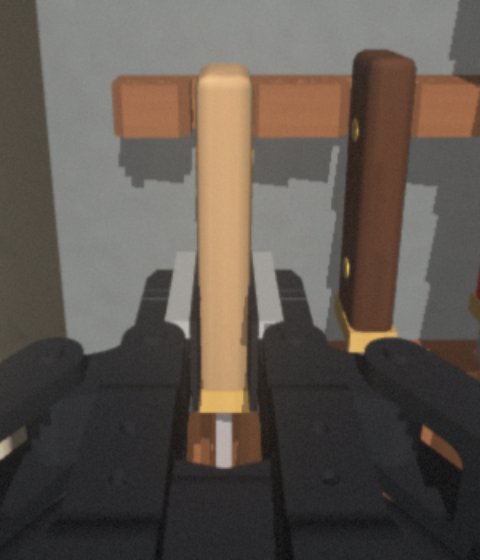

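Run:
```python
from h import *
import pickle
c=pickle.load(open("w3.pkl","rb")); f=c["frame"].astype(int)
g=f[185:210].mean((0,2)).round().astype(int); print(list(zip(range(290,348),g[290:348].tolist())))
g=f[395:418].mean((0,2)).round().astype(int); print(list(zip(range(294,348),g[294:348].tolist())))
```

```text
[(290, 117), (291, 105), (292, 99), (293, 99), (294, 99), (295, 99), (296, 99), (297, 99), (298, 90), (299, 78), (300, 101), (301, 110), (302, 96), (303, 116), (304, 140), (305, 147), (306, 152), (307, 156), (308, 160), (309, 163), (310, 167), (311, 168), (312, 168), (313, 167), (314, 167), (315, 167), (316, 167), (317, 168), (318, 168), (319, 169), (320, 168), (321, 168), (322, 169), (323, 168), (324, 167), (325, 167), (326, 167), (327, 166), (328, 165), (329, 164), (330, 160), (331, 156), (332, 152), (333, 147), (334, 143), (335, 138), (336, 121), (337, 100), (338, 91), (339, 95), (340, 97), (341, 102), (342, 114), (343, 117), (344, 118), (345, 117), (346, 118), (347, 117)]
[(294, 35), (295, 35), (296, 42), (297, 64), (298, 70), (299, 71), (300, 75), (301, 86), (302, 90), (303, 91), (304, 90), (305, 85), (306, 81), (307, 80), (308, 80), (309, 80), (310, 78), (311, 70), (312, 77), (313, 74), (314, 90), (315, 162), (316, 175), (317, 175), (318, 176), (319, 175), (320, 175), (321, 175), (322, 175), (323, 173), (324, 151), (325, 96), (326, 77), (327, 75), (328, 69), (329, 65), (330, 69), (331, 70), (332, 70), (333, 70), (334, 71), (335, 71), (336, 74), (337, 74), (338, 74), (339, 74), (340, 73), (341, 72), (342, 68), (343, 42), (344, 32), (345, 31), (346, 32), (347, 32)]
```

Run:
```python
from h import *
import pickle
c=pickle.load(open("w3.pkl","rb"))
save(c,"w3c.png",(280,160,360,440),3); im=c["frame"][:,:,::-1]
a=cv2.resize(im[165:225,280:360],None,fx=8,fy=8,interpolation=2);b=cv2.resize(im[370:425,280:360],None,fx=8,fy=6,interpolation=2)
v=np.vstack([a[:300],b[:300]]); cv2.imwrite("pics/w3d.png",v)
```

```text
(no output)
```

View pics/w3d.png

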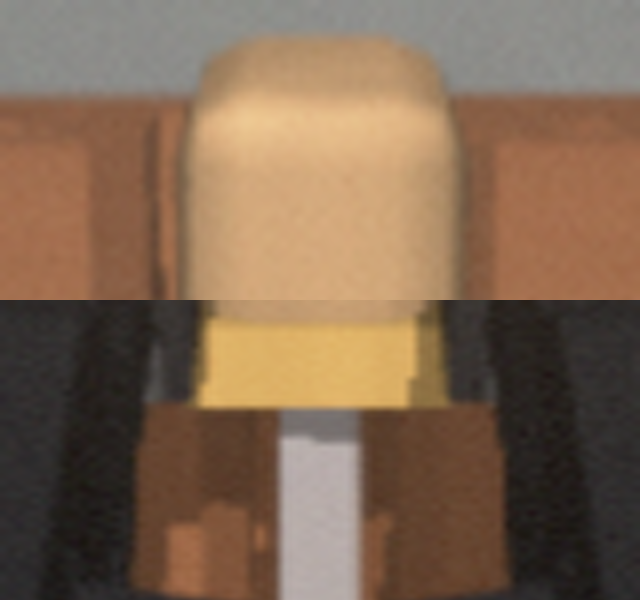

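Run:
```python
from h import *
import pickle
c=pickle.load(open("w3.pkl","rb")); p=lambda u,v,z: onplane(c,[[u,v]],z)[0]
ex=np.array([np.cos(.13),np.sin(.13),0])
n=lambda q:q@ex
s=[n(p(u,197,.113)) for u in(291.2,341.7)]; h=[n(p(u,197,.1455)) for u in (302.7,336.7)]
b=[n(p(u,412,.113)) for u in(305,328.5)]; t=[n(p(u,412,.1405)) for u in (314.5,324.4)]
print("saddle",s,np.diff(s),"handle",h,np.diff(h),"err",np.mean(s)-np.mean(h))
print("slot",b,np.diff(b),"blade",t,np.diff(t),"err",np.mean(b)-np.mean(t))
```

```text
saddle [np.float64(0.5752351157621988), np.float64(0.5961373648480913)] [0.02090225] handle [np.float64(0.5813661176501568), np.float64(0.5924192351164822)] [0.01105312] err -0.0012064360781744998
slot [np.float64(0.5794287075180428), np.float64(0.591280637048018)] [0.01185193] blade [np.float64(0.584613256397648), np.float64(0.5886998082810699)] [0.00408655] err -0.0013018600563285965
```

The notch and slot centres both lie 1.2 mm towards -x of the tool, so I'll shift by that and lower slowly.

Request:
send_rows --steps "-1 -0.0012 -0.0002 0 0 0 0;-1 0 0 -0.004 0 0 0;-1 0 0 -0.004 0 0 0;-1 0 0 -0.004 0 0 0;-1 0 0 0 0 0 0"

```text
clock: 9.0
eef_pos: [0.6001, -0.0803, 0.1076]
tool_rot: [0.66, 0.751, -0.0, -0.0]
ft_force: [0.1, -1.5, -0.1]
grip_width: 0.0105
grasp_force: 59.4
```

Request:
send_rows --steps "-1 0 0 -0.003 0 0 0;-1 0 0 -0.003 0 0 0;-1 0 0 -0.002 0 0 0;-1 0 0 0 0 0 0;-1 0 0 0 0 0 0"

```text
clock: 9.42
eef_pos: [0.6002, -0.0802, 0.0999]
tool_rot: [0.66, 0.751, -0.0, -0.0]
ft_force: [0.7, -0.0, -0.9]
grip_width: 0.0107
grasp_force: 59.3
```

Request:
send_rows --steps "-1 0 0 -0.0007 0 0 0;-1 0 0 -0.0007 0 0 0;-1 0 0 0 0 0 0;-1 0 0 0 0 0 0;-1 0 0 0 0 0 0"

```text
clock: 9.83
eef_pos: [0.6004, -0.0803, 0.0994]
tool_rot: [0.66, 0.751, 0.0, 0.0]
ft_force: [-2.2, 0.5, 3.0]
grip_width: 0.0111
grasp_force: 59.7
```

Contact came at the expected height (underside on the slot floor). Now I'll release with a limited opening.

Request:
send_rows --steps "-0.6 0 0 0 0 0 0;-0.45 0 0 0 0 0 0;-0.45 0 0 0 0 0 0;-0.45 0 0 0 0 0 0;-0.45 0 0 0 0 0 0"

```text
clock: 10.25
eef_pos: [0.6002, -0.0803, 0.0987]
tool_rot: [0.66, 0.751, -0.0, -0.0]
ft_force: [-0.4, -0.7, -0.0]
grip_width: 0.0236
grasp_force: 0.0
```

Request:
send_rows --steps "-0.45 0 0 0.004 0 0 0;-0.45 0 0 0.008 0 0 0;-0.45 0 0 0.015 0 0 0;-0.45 0 0 0.02 0 0 0;-0.45 0 0 0.02 0 0 0"

```text
clock: 10.67
eef_pos: [0.6, -0.0803, 0.167]
tool_rot: [0.66, 0.751, -0.0, -0.0]
ft_force: [-0.2, 0.2, 0.2]
grip_width: 0.0235
grasp_force: 0.0
```

Request:
send_rows --steps "-0.45 0 0 0.025 0 0 0;-0.45 0 0 0.025 0 0 0;-0.45 0 0 0.015 0 0 0;-0.45 0 0 0 0 0 0;-0.45 0 0 0 0 0 0"

```text
clock: 11.08
eef_pos: [0.601, -0.0804, 0.2326]
tool_rot: [0.66, 0.751, 0.001, 0.001]
ft_force: [-0.5, -0.1, 0.1]
grip_width: 0.0235
grasp_force: 0.0
```

Run:
```python
from h import *
import pickle
c=cam("wrist"); save(c,"w4.png"); pickle.dump(c,open("w4.pkl","wb"))
o=get_obs();print(o["eef_pos"],o["ft_force"],o["grip_width"])
P=cloud(c);H,S,V=cv2.split(cv2.cvtColor(c["frame"],cv2.COLOR_RGB2HSV))
```

```text
[ 0.60023885 -0.08026869  0.2310256 ] [ 0.2653213  -0.10177828 -0.73563568] 0.023011344045826776
```

View pics/w4.png

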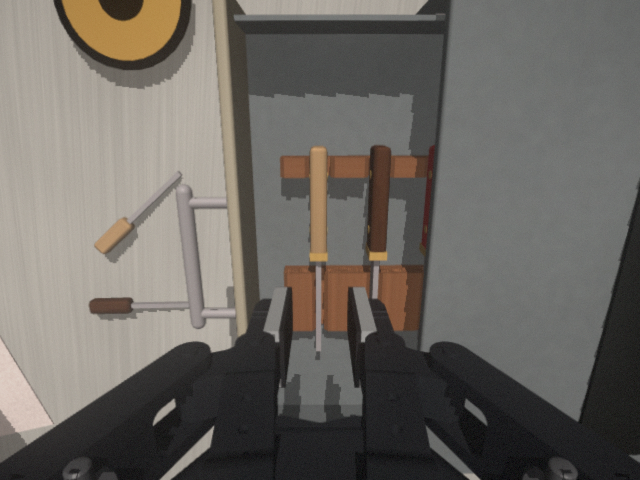

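The scraper stands in its slot: handle at (318,150–258) in the saddle, blade (319,260–350) in the block, level with its neighbour. The pull bar runs from (185,190) to (197,322). Next I'll locate the bar and check the seating height.

Run:
```python
from h import *
import pickle
c=pickle.load(open("w4.pkl","rb")); P=cloud(c)
print("scraper handle z",np.nanmedian(P[170:240,314:323,2]),"neighbour",np.nanmedian(P[170:240,375:384,2]),"blade z",np.nanmedian(P[280:320,318:320,2]))
a,b=onplane(c,[[185,188],[197.5,324]],.124); print("bar ends",a,b,np.linalg.norm(a-b),"mid",(a+b)/2,"yaw",np.degrees(np.arctan2(*(a-b)[1::-1]))-90, "cloud z",np.nanmedian(P[220:300,188:193,2]))
e=onplane(c,[[447,30],[433,300]],.155); o=onplane(c,[[214.5,20]],.150); print("carcass edge",e,"front outer",o)
ex=np.array([np.cos(.13),np.sin(.13),0]); print("carcass-front along ex",e@ex,o@ex,((a+b)/2)@ex)
```

```text
scraper handle z 0.12340947881328096 neighbour 0.12353778351602174 blade z 0.11731191367537694
bar ends [ 0.50577609 -0.05956414  0.124     ] [ 0.51736879 -0.16373415  0.124     ] 0.10481307544929107 mid [ 0.51157244 -0.11164914  0.124     ] yaw 6.350110364268687 cloud z 0.12829498019445676
carcass edge [[ 0.65250205  0.05041294  0.155     ]
 [ 0.67936142 -0.1066894   0.155     ]] front outer [[0.5279828 0.040203  0.15     ]]
carcass-front along ex [0.65353141 0.65979831] [0.52873931] 0.4927821935292782
```

The scraper is fully seated: its handle top is level with its neighbour's. Next I'll close the fingers, turn 90° and go down in front of the bar's middle.

Request:
send_rows --steps "-1 -0.0106 -0.0029 0 0 0 0.121;-1 -0.0106 -0.0029 0 0 0 0.121;-1 -0.0106 -0.0029 0 0 0 0.121;-1 -0.0106 -0.0029 0 0 0 0.121;-1 -0.0106 -0.0029 0 0 0 0.121"

```text
clock: 11.55
eef_pos: [0.5457, -0.0947, 0.2289]
tool_rot: [0.404, 0.915, -0.0, -0.002]
ft_force: [-0.2, -0.2, -0.4]
grip_width: -0.0001
grasp_force: 0.0
```

Request:
send_rows --steps "-1 -0.0106 -0.0029 0 0 0 0.121;-1 -0.0106 -0.0029 0 0 0 0.121;-1 -0.0106 -0.0029 0 0 0 0.121;-1 -0.0106 -0.0029 0 0 0 0.121;-1 -0.0106 -0.0029 0 0 0 0.121"

```text
clock: 11.97
eef_pos: [0.4926, -0.1092, 0.2291]
tool_rot: [0.113, 0.994, 0.0, -0.002]
ft_force: [0.4, -0.6, 0.2]
grip_width: -0.0003
grasp_force: 0.0
```

Request:
send_rows --steps "-1 -0.0106 -0.0029 0 0 0 0.121;-1 -0.0106 -0.0029 0 0 0 0.121;-1 -0.0106 -0.0029 0 0 0 0.121;-1 0 0 -0.01 0 0 0;-1 0 0 -0.02 0 0 0"

```text
clock: 12.38
eef_pos: [0.4626, -0.1184, 0.2014]
tool_rot: [-0.065, 0.998, -0.0, 0.001]
ft_force: [0.2, -0.3, 0.2]
grip_width: 0.0002
grasp_force: 0.0
```

Request:
send_rows --steps "-1 0 0 -0.025 0 0 0;-1 0 0 -0.025 0 0 0;-1 0 0 -0.02 0 0 0;-1 0 0 -0.012 0 0 0;-1 0 0 -0.004 0 0 0"

```text
clock: 12.8
eef_pos: [0.4593, -0.1172, 0.1111]
tool_rot: [-0.065, 0.998, 0.001, -0.004]
ft_force: [-0.6, 0.7, 0.9]
grip_width: -0.0002
grasp_force: 0.0
```

Request:
send_rows --steps "-1 0.004 0.0005 0 0 0 0;-1 0.006 0.0008 0 0 0 0;-1 0.006 0.0008 0 0 0 0;-1 0.004 0.0005 0 0 0 0;-1 0 0 0 0 0 0"

```text
clock: 13.22
eef_pos: [0.4845, -0.1155, 0.1159]
tool_rot: [-0.065, 0.998, -0.0, 0.001]
ft_force: [-0.4, 0.5, -0.2]
grip_width: -0.0
grasp_force: 0.0
```

Request:
send_rows --steps "-1 0.003 0.0004 0 0 0 0;-1 0.003 0.0004 0 0 0 0;-1 0.003 0.0004 0 0 0 0;-1 0.003 0.0004 0 0 0 0;-1 0.003 0.0004 0 0 0 0"

```text
clock: 13.63
eef_pos: [0.4973, -0.1134, 0.1149]
tool_rot: [-0.065, 0.998, -0.0, -0.0]
ft_force: [-1.1, 0.2, -0.1]
grip_width: 0.0
grasp_force: 0.7
```

Request:
send_rows --steps "-1 0.004 0.0005 0 0 0 0;-1 0.004 0.0005 0 0 0 0;-1 0.004 0.0005 0 0 0 0;-1 0.004 0.0005 0 0 0 0;-1 0.004 0.0005 0 0 0 0"

```text
clock: 14.05
eef_pos: [0.5178, -0.1108, 0.1149]
tool_rot: [-0.065, 0.998, 0.0, -0.0]
ft_force: [-2.0, 0.3, 1.3]
grip_width: -0.0001
grasp_force: 0.8
```

Request:
send_rows --steps "-1 0.004 0.0005 0 0 0 0;-1 0.004 0.0005 0 0 0 0;-1 0.004 0.0005 0 0 0 0;-1 0.004 0.0005 0 0 0 0;-1 0.004 0.0005 0 0 0 0"

```text
clock: 14.47
eef_pos: [0.5378, -0.1082, 0.1149]
tool_rot: [-0.065, 0.998, 0.0, -0.0]
ft_force: [-2.1, 1.2, 0.7]
grip_width: -0.0001
grasp_force: 0.8
```

Request:
send_rows --steps "-1 0.004 0.0005 0 0 0 0;-1 0.004 0.0005 0 0 0 0;-1 0.004 0.0005 0 0 0 0;-1 0.004 0.0005 0 0 0 0;-1 0.004 0.0005 0 0 0 0"

```text
clock: 14.88
eef_pos: [0.5578, -0.1058, 0.1148]
tool_rot: [-0.065, 0.998, 0.0, -0.0]
ft_force: [-2.2, 0.8, 0.5]
grip_width: -0.0001
grasp_force: 0.8
```

Request:
send_rows --steps "-1 0.004 0.0005 0 0 0 0;-1 0.003 0.0004 0 0 0 0;-1 0.003 0.0004 0 0 0 0;-1 0.002 0.0003 0 0 0 0;-1 0.002 0.0003 0 0 0 0"

```text
clock: 15.3
eef_pos: [0.5717, -0.1041, 0.1148]
tool_rot: [-0.065, 0.998, -0.0, -0.0]
ft_force: [-0.9, 0.2, -0.6]
grip_width: -0.0
grasp_force: 0.6
```

Request:
send_rows --steps "-1 0.002 0.0003 0 0 0 0;-1 0.002 0.0003 0 0 0 0;-1 0.002 0.0003 0 0 0 0;-1 0.002 0.0003 0 0 0 0;-1 0.002 0.0003 0 0 0 0"

```text
clock: 15.72
eef_pos: [0.5816, -0.1027, 0.1148]
tool_rot: [-0.065, 0.998, -0.0, -0.0]
ft_force: [-2.0, -1.2, -0.6]
grip_width: -0.0003
grasp_force: 0.6
```

Request:
send_rows --steps "-1 0.001 0.00013 0 0 0 0;-1 0.001 0.00013 0 0 0 0;-1 0.001 0.00013 0 0 0 0;-1 0.001 0.00013 0 0 0 0;-1 0.001 0.00013 0 0 0 0"

```text
clock: 16.13
eef_pos: [0.5866, -0.1019, 0.115]
tool_rot: [-0.065, 0.998, -0.0, 0.0]
ft_force: [-1.2, -1.4, -1.4]
grip_width: 0.0001
grasp_force: 0.6
```

Request:
send_rows --steps "-1 0.001 0.00013 0 0 0 0;-1 0.001 0.00013 0 0 0 0;-1 0.001 0.00013 0 0 0 0;-1 0.001 0.00013 0 0 0 0;-1 0.001 0.00013 0 0 0 0"

```text
clock: 16.55
eef_pos: [0.5883, -0.1017, 0.1149]
tool_rot: [-0.065, 0.998, -0.0, -0.003]
ft_force: [-10.9, -2.3, 6.7]
grip_width: 0.0002
grasp_force: 5.6
```

Request:
send_rows --steps "-1 0.0006 0.0001 0 0 0 0;-1 0.0006 0.0001 0 0 0 0;-1 0.0006 0.0001 0 0 0 0;-1 0.0006 0.0001 0 0 0 0;-1 0 0 0 0 0 0"

```text
clock: 16.97
eef_pos: [0.5942, -0.1008, 0.1151]
tool_rot: [-0.065, 0.998, 0.0, 0.0]
ft_force: [0.2, -0.7, -0.4]
grip_width: -0.0
grasp_force: 0.0
```

The force climbed to 11 N and then dropped to zero, so the catch snapped. I'll back off, rise and look.

Request:
send_rows --steps "-1 -0.005 -0.0006 0 0 0 0;-1 -0.01 -0.0013 0 0 0 0;-1 -0.015 -0.002 0 0 0 0;-1 -0.02 -0.0026 0 0 0 0;-1 -0.015 -0.002 0.01 0 0 0"

```text
clock: 17.38
eef_pos: [0.5268, -0.1087, 0.1233]
tool_rot: [-0.065, 0.998, 0.001, -0.001]
ft_force: [-0.5, -0.1, -0.6]
grip_width: 0.0002
grasp_force: 0.0
```

Request:
send_rows --steps "-1 0 0 0.02 0 0 0;-1 0 0 0.025 0 0 0;-1 0 0 0.025 0 0 0;-1 0 0 0.02 0 0 0;-1 0 0 0.015 0 0 0"

```text
clock: 17.8
eef_pos: [0.5301, -0.1092, 0.2327]
tool_rot: [-0.065, 0.998, -0.0, 0.003]
ft_force: [0.1, -0.8, 0.2]
grip_width: 0.0001
grasp_force: 0.0
```

Request:
send_rows --steps "-1 0 0 0 0 0 0;-1 0 0 0 0 0 0;-1 0 0 0 0 0 0;-1 0 0 0 0 0 0;-1 0 0 0 0 0 0"

```text
clock: 18.22
eef_pos: [0.5281, -0.1091, 0.2284]
tool_rot: [-0.065, 0.998, 0.0, -0.001]
ft_force: [0.0, -0.3, 0.1]
grip_width: -0.0002
grasp_force: 0.0
```

Run:
```python
from h import *
import pickle
c=cam("wrist"); save(c,"w5.png"); pickle.dump(c,open("w5.pkl","wb"))
c=cam("side"); pickle.dump(c,open("side2.pkl","wb"))
print(get_obs()["eef_pos"])
```

```text
[ 0.52842945 -0.1091806   0.22881485]
```

View pics/w5.png

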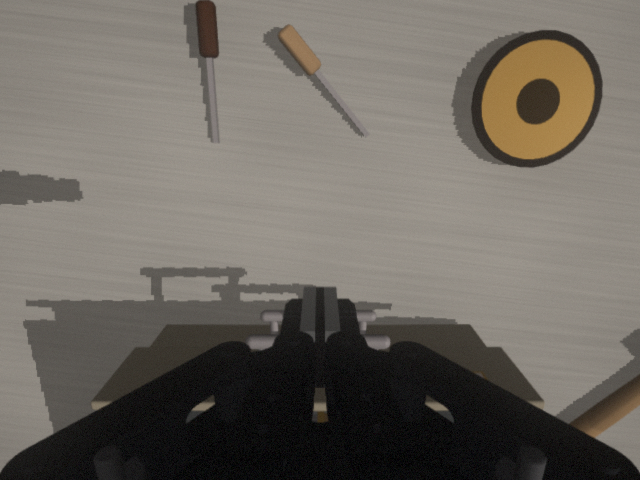

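The front now stands almost in line with the lower drawer's. The upper bar is at row 342, columns 248–390, and the front's top edge is near row 405. Bystanders are unmoved.

Run:
```python
from h import *
import pickle
ex=np.array([np.cos(.13),np.sin(.13),0])
c=pickle.load(open("w5.pkl","rb"))
a=onplane(c,[[250,342.5],[388,342.5]],.124); print("bar",a,a@ex,"moved",(a@ex).mean()-.4928)
f=c["frame"].astype(int)
print("col115-135",f[392:420,110:150].mean((1,2)).round().astype(int).tolist())
o=onplane(c,[[130,402],[520,402]],.150); print("front outer top",o@ex, (o@ex).mean()-.5287)
# bar from side view before/after using depth: points z .115-.132 just in front
for n in("side.pkl","side2.pkl"):
    d=pickle.load(open(n,"rb")); P=cloud(d); q=P[150:300,280:400].reshape(-1,3); m=(q[:,2]>.145)&(q[:,2]<.154)
    s=q[m]@ex; print(n,m.sum(),np.percentile(s,[1,5,20]))
save(d,"side2.png",(170,110,420,300),3)
```

```text
bar [[ 0.61954122 -0.14995606  0.124     ]
 [ 0.60588351 -0.04527046  0.124     ]] [0.59487404 0.59490241] moved 0.10208822295039399
col115-135 [35, 33, 31, 29, 28, 26, 26, 24, 23, 22, 21, 19, 18, 18, 17, 17, 16, 17, 16, 18, 17, 16, 16, 16, 17, 15, 16, 17]
front outer top [0.62846153 0.62871037] 0.09988594847711485
side.pkl 1467 [0.52582975 0.52767723 0.53443762]
side2.pkl 1515 [0.62728944 0.62888417 0.65299047]
```

View pics/side2.png

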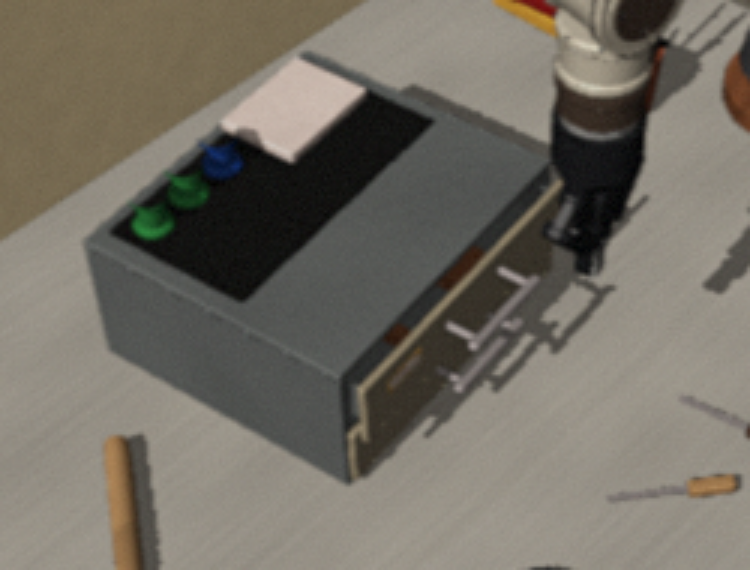

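The drawer moved about 101 mm. It now sits roughly 3 mm past where the finger stopped, so the catch drew it home by itself. The remaining gap of about 16 mm is within the stated seat range, and the arm is clear.

```bash
python3 -c "
from workcell import *
print(get_obs()['ft_force']); print(job_done())"
```

```text
[0.04868489 0.40967765 0.28609771]
the job is handed in; nothing more can be done
None
```

The scraper is on edge in its slot and released, the drawer clicked past its catch and was seated when I looked afterwards, and the job is handed in at about 18 s; the hand-in returned no verdict.

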